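Seat the board carrier in the corner stop and start the test

TASK

With the fingertips, push the black board carrier along the bench until it sits squarely in the inside corner of the L-shaped metal stop, flush against both fences; only then press the button on the grey tester box right down, and let it spring back. Push the carrier by its sides: do not lift or tip it, do not touch the circuit board on it, and leave the meter, bottle and solder spool where they are.

Things in the scene. Friction and masses are not known exactly. Their poses are not given: they have to be found in the camera images.
- stop: aluminium L-shaped stop fixed to the bench. Origin: inner corner at bench level. Far fence: inside face x=0, from y=0 to -160 mm; side fence: inside face y=0, from x=0 to -130 mm; 14 mm thick (outwards), 20 mm high. Seated, the carrier's centre is at x=-45, y=-55 mm in this frame. +x points away from the robot, within 0.2 rad
- carrier: loose flat black plastic block, 90 mm (x) by 110 mm (y) by 18 mm high, 0.2 to 0.4 kg with its board. Origin: centre of its underside. Its +x long side goes against the far fence, its +y short side against the side fence. It starts 4 to 10 cm from each fence, turned up to 0.25 rad from the stop's axes
- carrier_corner (a point): the carrier's corner at x=+45, y=+55 mm, at its underside; it meets the stop's origin when seated
- board: copper-brown circuit board with components, fixed on the top of the carrier and centred: 58 mm (x) by 76 mm (y), components reach 14 mm above the carrier's top (32 mm above the bench). Origin at the centre of its underside. Not to be touched
- tester: grey tester box screwed to the bench, 100 mm (x) by 90 mm (y) by 45 mm high, with a dark display and one round button on top. Origin at the centre of its underside. It stands on the left or on the right of the work (the meter takes the other side)
- start_top (a point): centre of the top face of the tester's round grey button, 28 mm in diameter; it is pressed straight down and goes down 6 mm
- start (a joint): travel of the button, m: 0 up, 0.006 fully down; it springs back, full travel takes about 4.5 N
- meter: loose yellow multimeter lying flat, 160 x 85 x 38 mm; origin at the centre of its underside; leave alone
- flux: loose white plastic bottle, 40 mm diameter, 110 mm high, standing; origin at the centre of its underside; leave alone
- spool: loose solder spool standing on its flange, 58 mm diameter, 40 mm high; origin at the centre of its underside; leave alone
Things that resemble listed ones, but are neither listed nor needed, are in the scene too. There is more than one size of the tester; the job needs the middle-sized.

How it is judged:
By the outcome, as a careful person would: the job done as asked, in the order asked, and still so for the second after the job is handed in, with the robot touching nothing.
It also fails if it takes over 48 s, if anything falls off the work surface, if the arm or the gripper's body presses on something with over 40 N, if the wrist force passes 120 N, or if a joint passes its speed limit or range.

ROBOT

A 6-joint arm with a two-finger parallel gripper is mounted at the origin on the work surface. World frame = base frame: x ahead of the robot, y to its left, z up, the work surface at z = 0. Lengths are in m, angles in rad, forces in N, time in s.
With the tool pointing down it reaches from about 0.35 to 0.975 m from the base axis. Payload 4.9 kg.
Tool frame: the origin (TCP) lies at the very end of the fingers, on their centre line; the grasp point (between the pads) lies 19 mm behind it (manip.grasp_offset is the distance from the TCP to the grasp point, in m); z points along the fingers, y is the line along which they close (so a half turn about z gives the same grasp; the last joint's range is limited). The gripper opens to 85 mm and grips with 20 to 120 N. Pads are 22 mm wide; open, the fingers measure 114 mm over their backs; the gripper's body (76 mm by 85 mm) begins 54 mm behind the grasp point. The pads swing forward as they close: fully open they stand 13 mm farther back than shut.
Start: joints at [1.021, 0.053, 1.613, -0, 1.476, -0.119], TCP at [0.261, 0.568, 0.231] pointing down, gripper open.
Joint ranges: [-3.01, 3.01], [-1.01, 2.22], [0.06, 2.58], [-1.02, 4.17], [0.09, 2.62], [-3.14, 3.14]. Speed limits (rad/s): [2.57, 2.57, 3.14, 3.14, 3.14, 3.14].

INTERFACE

Orientations are given as a unit quaternion [w, x, y, z].
In Python, from plant import manip, eyes, job_done, models gives the robot as it stands.
- The arm moves only by the tool servo_tool, never from a script. Its argument "motion" is one flat list of numbers, 5 for each row, row after row: the opening, from -1 (shut) to 1 (fully open), then the shift along the tool's x, y, z normalised to -1 to 1, where 1 is 120 mm, then the turn about the tool's z normalised to -1 to 1, where 1 is 45 degrees. A call has 1 to 5 rows; each row is the pose to reach, as a shift and turn from the pose commanded when the call began, along the tool's axes at that moment; what a row does not reach only later rows make up. A row lasts 1/8 s, in which the tool goes at most 62.5 mm and 10.7 degrees, less where a joint would pass 70% of its speed; a pose out of reach is approached as far as the arm can. A call with a number of a shift or a turn outside -1 to 1 is refused whole. A call with a gripper value outside its range is refused whole. The fingers move at their own pace and stop on an object; the grip force is fixed at half the most. Time passes only in rows, so rows that repeat a pose let the fingers close. It gives the time, the measured TCP pose, the force, the opening and the grip force at its end, in the units of the state.
- manip.state(): the state, without advancing time (a new reading comes with each control period).
- eyes.grab_frame(name): name is "scene" or "side" or "wrist"; returns (picture, depth): 480x640x3 uint8, red, green, blue; 480x640 float32, m along the optical axis (not along the pixel's ray), 0 where there is no reading.
- eyes.camera_params(name): a dict with "fov_y" (degrees; the focal length in pixels is half the picture's height over the tangent of half this angle, whatever the lens; pixels are square), "cx", "cy" (the principal point, pixels), "pose" (4x4, takes a point from camera to world coordinates); the wrist camera has in their place "T_tool_cam" (4x4, takes a point from camera to tool coordinates, whose origin is the TCP and whose axes are the flange's). Camera axes: x right, y up, looking along -z (the intrinsics and any distortion apply to the point x, -y, -z); pixel columns grow to the right and rows downward; lengths in m; the calibration is good to about 2 mm. A picture is of the moment at which its call begins: read the wrist's pose just before it. camera_params takes no time and is no camera call.
- job_done(): hands the job in; it is judged then, once.
Trained networks look in the newest picture that a camera, given by its name, has taken for a name from the list of things; names that differ only in an ending like _2 or _b are one class to them, and where a whole thing is asked for, a point or a joint stands for the part that bears it (a point fixed in the world has none). Each returns a list of dicts, best first, with "p" (0 to 1); they miss things now and then, are a little off and sometimes report something else, mostly with a low value. They report only what shows in the picture. A call takes as long as a camera call. They do not tell look-alikes from the thing itself.
- models.regions_of(camera, label): "mask" (480x640 bool, what is visible of it) and "pixel" ([column, row] in pixels, amid what is visible of it).
The state is a dict: "time": time; "joint_pos": joint angles; "joint_vel": joint speeds; "joint_efforts": joint torques, N m; "tool_pos": TCP position; "tool_rot": TCP orientation; "contact_force": force on the tool from outside, world axes, zero at the start; "ft_torque": the same for the moment, N m; "gripper_width": opening from 0.0 (shut) to 1.0 (fully open); "grasp_force": force on a finger pad.
Only numpy, scipy, OpenCV 4.12 (cv2) and the standard library are available. Lean on these libraries where they do the work, as an engineer would, in place of code of your own. Each camera call takes 0.05 s, during which the arm holds its last target. There are 200 camera calls.

## Working session

There is one attempt and no reset: what is moved stays moved. The work goes in short steps, Python scripts to look and compute and a tool call to move; the robot and the scene stay as the last step left them, time stands still between calls to the robot, and variables do not carry over. Pictures are saved under pics/ and viewed, at most 10 in all, crops included, and the job is handed in when it is done.

Besides the shell and the picture viewer there is one more tool, called after ">>>" as a command line: name --argument value ..., lists and objects as JSON in quotes. servo_tool: Moves the arm, as the interface text tells. Its arguments: {"type":"object","properties":{"motion":{"type":"array","items":{"type":"number","minimum":-1,"maximum":1}}},"required":["motion"]}

```bash
mkdir -p pics; cat > h.py <<'E'
import numpy as np, cv2
from plant import manip, eyes, job_done, models
def cloud(name,d,tool=None):
    p=eyes.camera_params(name)
    f=240/np.tan(np.radians(p["fov_y"])/2)
    v,u=np.mgrid[:480,:640]
    P=np.stack([(u-p["cx"])/f*d,-(v-p["cy"])/f*d,-d,np.ones_like(d)],-1)
    T=p["pose"] if "pose" in p else tool@np.array(p["T_tool_cam"])
    W=(P@np.array(T).T)[...,:3]; W[d<=0]=np.nan
    return W
E
python3 - <<'E'
from h import *
print({k:v for k,v in eyes.camera_params("scene").items()},eyes.camera_params("side"),eyes.camera_params("wrist").keys())
print(manip.state())
im={}
for c in("scene","side"):
    i,d=eyes.grab_frame(c); cv2.imwrite(f"pics/{c}0.png",i[...,::-1]); W=cloud(c,d); np.save(c+"W.npy",W)
    for l in("stop","carrier","board","tester","start_top","meter","flux","spool"):
        for r in models.regions_of(c,l)[:3]:
            m=r["mask"]; w=W[m]; w=w[~np.isnan(w[:,0])]
            if len(w)<5: continue
            t=w[w[:,2]>np.percentile(w[:,2],90)-.006]
            rc=cv2.minAreaRect((t[:,:2]*1000).astype(np.float32))
            print(c,l,round(r["p"],2),np.round(r["pixel"]),"zmax",np.percentile(w[:,2],95).round(3),"toprect",np.round(rc[0]),np.round(rc[1]),round(rc[2]))
E
```

```text
{'fov_y': 53.833493839539685, 'cx': 329.39461766702686, 'cy': 242.70142349725432, 'pose': array([[ 0.60085315, -0.61790966,  0.50711257,  1.09778903],
       [ 0.7992459 ,  0.45370545, -0.39415398, -0.41540651],
       [ 0.01347182,  0.6421363 ,  0.7664721 ,  0.88489104],
       [ 0.        ,  0.        ,  0.        ,  1.        ]])} {'fov_y': 50.53514960053569, 'cx': 326.2679852491316, 'cy': 240.72902652346542, 'pose': array([[-0.98842878,  0.09127999, -0.12114664,  0.43940931],
       [-0.15131242, -0.64933859,  0.74529454,  0.72719965],
       [-0.01063471,  0.75500156,  0.65563675,  0.69327047],
       [ 0.        ,  0.        ,  0.        ,  1.        ]])} dict_keys(['fov_y', 'cx', 'cy', 'T_tool_cam'])
{'time': 0.0, 'joint_pos': array([ 1.02095151e+00,  5.33594879e-02,  1.61431216e+00, -2.83280709e-05,
        1.47599656e+00, -1.19001121e-01]), 'joint_vel': array([ 8.34009675e-04, -2.18521155e-03,  7.82848230e-04, -6.65084004e-05,
        1.40968739e-03,  7.31005100e-04]), 'joint_efforts': array([ 2.83047648e-04, -3.93656337e+01, -3.70189762e+01, -7.70815041e-05,
        6.67728
[... 1809 characters left out ...]
ect [ 325. -288.] [54. 59.] 79
side tester 0.83 [382. 201.] zmax 0.047 toprect [ 469. -182.] [53. 65.] 80
side start_top 0.65 [277. 292.] zmax 0.022 toprect [598.  43.] [177. 145.] 80
side start_top 0.64 [366. 150.] zmax 0.069 toprect [ 511. -303.] [25. 25.] 43
side start_top 0.49 [448. 154.] zmax 0.093 toprect [ 324. -293.] [34. 35.] 5
side meter 0.87 [352. 397.] zmax 0.042 toprect [474. 306.] [ 85. 158.] 87
side meter 0.6 [351. 250.] zmax 0.032 toprect [518. -18.] [45. 68.] 0
side flux 0.94 [288. 165.] zmax 0.108 toprect [ 689. -264.] [17. 20.] 32
side flux 0.26 [275. 292.] zmax 0.022 toprect [598.  43.] [175. 145.] 79
side spool 0.97 [206. 369.] zmax 0.042 toprect [703. 296.] [56. 58.] 19
```

View pics/scene0.png

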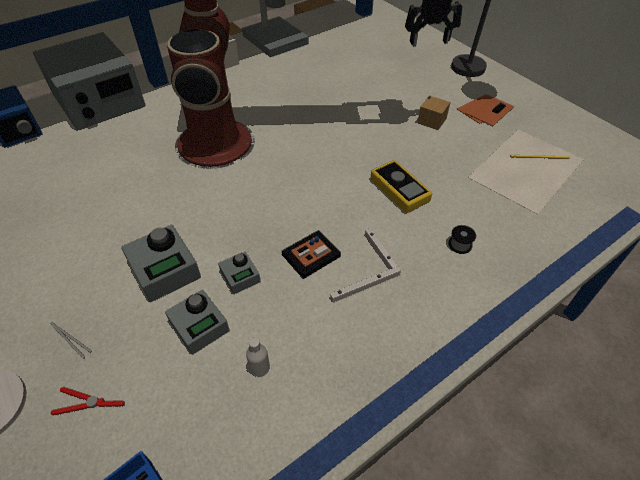

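View pics/side0.png

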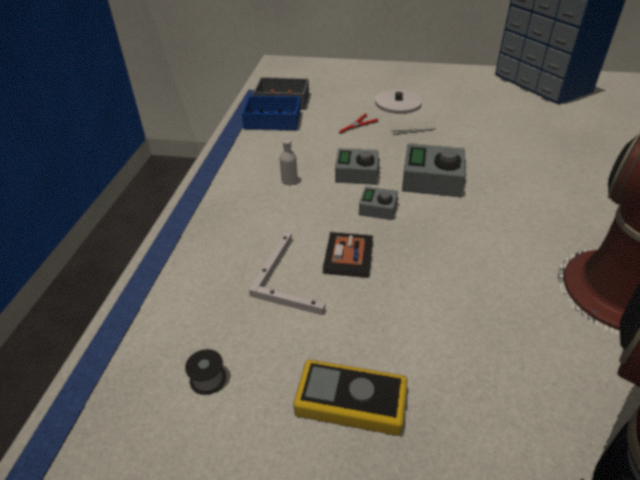

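The scene shows three testers: large at (160,260), small at (239,270), and middle at (197,320), whose button is at about (0.513, -0.305, 0.068). The carrier is at (311,253) and the L-stop's corner is at (398,270). The side view agrees. I'll plan the first moves now.

```bash
cat >> h.py <<'E'
from scipy.spatial.transform import Rotation as Ro
def toolT(s=None):
    s=s or manip.state(); q=s["tool_rot"]; T=np.eye(4); T[:3,:3]=Ro.from_quat(np.roll(q,-1)).as_matrix(); T[:3,3]=s["tool_pos"]; return T
def plan(xyz,yaw):
    """shift (units of 120 mm) and turn (units of 45 deg) from now to TCP xyz with tool y heading yaw deg"""
    T=toolT(); d=T[:3,:3].T@(np.array(xyz)-T[:3,3])/.12
    h=np.degrees(np.arctan2(T[1,1],T[0,1])); t=-((yaw-h+180)%360-180)/45
    print("shift",d.round(3),"turn",round(t,3),"heading",h.round(2),"tcp",T[:3,3].round(4))
E
python3 - <<'E'
from h import *
for c in("scene","side"):
    W=np.load(c+"W.npy"); 
    m=(W[...,0]>.3)&(W[...,0]<.8)
    def rect(cx,cy,r,z0,z1):
        w=W[(np.hypot(W[...,0]-cx,W[...,1]-cy)<r)&(W[...,2]>z0)&(W[...,2]<z1)]
        return w
    w=rect(.517,-.018,.085,.014,.023); w=w[w[:,0]<.575]
    print(c,"carrier",cv2.minAreaRect((w[:,:2]*1000).astype('f')),len(w))
    w=rect(.60,.042,.13,.014,.026); L=(w[:,0]>.59)|(w[:,1]>.06); w=w[L]
    r=cv2.minAreaRect((w[:,:2]*1000).astype('f')); print(c,"stop",r,len(w))
    for cx,cy in((.50,-.305),(.33,-.295),(.47,-.183)):
        w=rect(cx,cy,.1 if cy<-.2 else .06,.02,.2); h=np.histogram(w[:,2],bins=np.arange(.02,.12,.004)); print(cx,h[0])
print(eyes.camera_params("wrist"))
# staged approach above the carrier's -x side
plan((.45,-.03,.23),79.5)
E
```

```text
scene carrier ((517.9280395507812, -20.251018524169922), (92.69818115234375, 109.75843048095703), 0.24259565770626068) 1166
scene stop ((600.6361694335938, 41.04535675048828), (176.21041870117188, 145.59487915039062), 79.437744140625) 756
0.5 [126 119 139 207 111 658 970 110 129 217 234 132   7   0   0   0   0   0
   0   0   0   0   0   0]
0.33 [  41   48   41   52   37   55   38   47   43  479 1493  152   31   76
  159   27   32  118   44    0    0    0    0    0]
0.47 [ 47  36 151 523  61  59  24  44   6   0   0   0   0   0   0   0   0   0
   0   0   0   0   0   0]
side carrier ((516.2530517578125, -18.254085540771484), (89.81306457519531, 112.97310638427734), 0.7865406274795532) 1474
side stop ((598.2015380859375, 42.7989616394043), (176.77490234375, 144.9224395751953), 79.5036392211914) 1078
0.5 [ 80  82  75 123  68 185 488  45  56  81 128  72   8   0   0   0   0   0
   0   0   0   0   0   0]
0.33 [ 85  96  88  92 107  90  99  87  91 218 941 128  39  47 147  30  29  78
  49   0   0   0   0   0]
0.47 [ 64  62  83 419  69  55  29  39   9   0   0   0   0   0   0   0   0   0
   0   0   0   0   0   0]
{'fov_y': 70.48272132180558, 'cx': 323.04919078606457, 'cy': 243.57405592974345, 'T_tool_cam': array([[ 1.75167952e-04,  9.51571226e-01,  3.07428317e-01,
         7.95041756e-02],
       [ 9.99999919e-01, -2.77983682e-04,  2.90647704e-04,
        -9.96995429e-04],
       [ 3.62032048e-04,  3.07428242e-01, -9.51571198e-01,
        -1.42184364e-01],
       [ 0.00000000e+00,  0.00000000e+00,  0.00000000e+00,
         1.00000000e+00]])}
shift [-3.512 -3.869  0.011] turn -0.315 heading 65.32 tcp [0.261  0.5679 0.2313]
```

>>> servo_tool --motion '[0, -0.84, -0.93, 0, 0, 0, -0.84, -0.93, 0, 0, 0, -0.84, -0.93, 0, 0, 0, -0.84, -0.93, 0, 0]'

```text
time: 1.4
tool_pos: [0.3065, 0.4233, 0.2316]
tool_rot: [0.0, 0.215, 0.977, 0.0]
contact_force: [-0.6, 1.4, -0.2]
gripper_width: 0.497
grasp_force: 0.0
```

>>> servo_tool --motion '[0, -0.84, -0.93, 0, 0, 0, -0.84, -0.93, 0, 0, 0, -0.84, -0.93, 0, 0, 0, -0.84, -0.93, 0, 0]'

```text
time: 1.9
tool_pos: [0.3515, 0.2807, 0.2317]
tool_rot: [0.0, 0.215, 0.977, 0.001]
contact_force: [0.7, 0.1, -0.3]
gripper_width: 0.499
grasp_force: 0.0
```

>>> servo_tool --motion '[0, -0.84, -0.93, 0, 0, 0, -0.84, -0.93, 0, 0, 0, -0.84, -0.93, 0, 0, 0, -0.84, -0.93, 0, 0]'

```text
time: 2.4
tool_pos: [0.3966, 0.1376, 0.2316]
tool_rot: [-0.0, 0.215, 0.977, 0.0]
contact_force: [0.8, 0.0, 0.1]
gripper_width: 0.499
grasp_force: 0.0
```

>>> servo_tool --motion '[0, -0.84, -0.93, 0, -0.315, 0, -0.84, -0.93, 0, -0.315, 0, -0.84, -0.93, 0, -0.315, 0, -0.84, -0.93, 0, -0.315, 0, -0.84, -0.93, 0, -0.315]'

```text
time: 3.02
tool_pos: [0.4411, -0.0044, 0.2312]
tool_rot: [-0.0, 0.091, 0.996, 0.0]
contact_force: [-0.2, 0.4, 0.3]
gripper_width: 0.498
grasp_force: 0.0
```

```bash
cat >> h.py <<'E'
def look(fn,O=None):
    T=toolT(); i,d=eyes.grab_frame("wrist"); cv2.imwrite("pics/"+fn,i[...,::-1]); W=cloud("wrist",d,T); np.save("wW.npy",W); np.save("wI.npy",i)
    for l in("stop","carrier"):
        for r in models.regions_of("wrist",l)[:1]:
            w=W[r["mask"]]; zl,zh=(.012,.024)
            w=w[(w[:,2]>zl)&(w[:,2]<zh)]
            if len(w)<20: continue
            rc=cv2.minAreaRect((w[:,:2]*1000).astype('f')); print(l,round(r["p"],2),np.round(rc[0],1),np.round(rc[1],1),round(rc[2],2),len(w),"z",np.median(w[:,2]).round(4))
    return W,i
E
python3 - <<'E'
from h import *
look("w1.png"); s=manip.state(); print(s["time"],s["joint_pos"].round(2),s["gripper_width"])
plan((.441,-.005,.004),79.5)
E
```

```text
stop 0.71 [627.6  58.7] [ 88.2 223. ] 28.61 1953 z 0.0193
carrier 0.65 [515.6 -19.3] [ 90.5 110.4] 0.65 6210 z 0.0182
3.175 [-0.18 -0.41  2.02  0.    1.53 -1.57] 0.49490161204577676
shift [-0.002 -0.004  1.894] turn 0.003 heading 79.64 tcp [ 0.4409 -0.0046  0.2313]
```

View pics/w1.png

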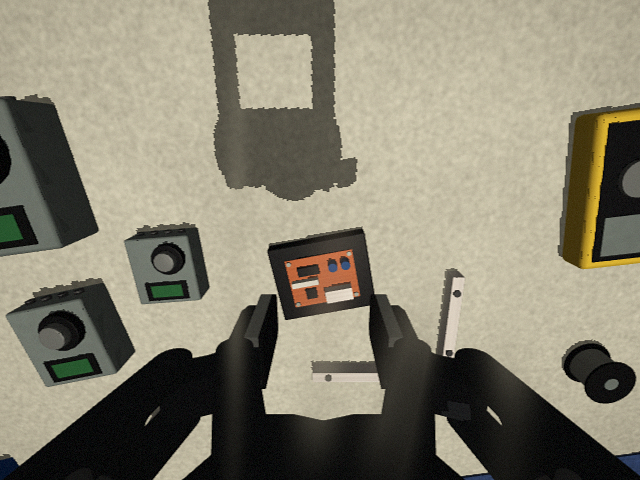

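The wrist view shows the carrier at (320,273) between the fingertips, with the fences at (453,310) and (345,375). The carrier pose agrees with the earlier fits. I'll go down behind it and push.

>>> servo_tool --motion '[0, 0, 0, 1, 0, 0, 0, 0, 1, 0, 0, 0, 0, 1, 0]'

```text
time: 3.55
tool_pos: [0.4367, -0.0045, 0.1064]
tool_rot: [-0.006, 0.091, 0.996, 0.001]
contact_force: [-0.3, 0.0, 0.1]
gripper_width: 0.499
grasp_force: 0.0
```

>>> servo_tool --motion '[0, 0, 0, 0.4, 0, 0, 0, 0, 0.7, 0, 0, 0, 0, 0.89, 0, 0, 0, 0, 0.89, 0]'

```text
time: 4.05
tool_pos: [0.4416, -0.0058, 0.0055]
tool_rot: [-0.0, 0.091, 0.996, 0.0]
contact_force: [-0.1, 0.4, -0.1]
gripper_width: 0.499
grasp_force: 0.0
```

>>> servo_tool --motion '[0, -0.05, 0, 0, 0, 0, -0.1, 0, 0, 0, 0, -0.15, 0, 0, 0, 0, -0.2, 0, 0, 0, 0, -0.25, 0, 0, 0]'

```text
time: 4.68
tool_pos: [0.4704, -0.0114, 0.0044]
tool_rot: [-0.001, 0.092, 0.996, 0.0]
contact_force: [-3.5, 2.5, 3.3]
gripper_width: 0.496
grasp_force: 1.9
```

>>> servo_tool --motion '[0, -0.05, 0, 0, 0, 0, -0.1, 0, 0, 0, 0, -0.15, 0, 0, 0, 0, -0.2, 0, 0, 0, 0, -0.25, 0, 0, 0]'

```text
time: 5.3
tool_pos: [0.5003, -0.0173, 0.0044]
tool_rot: [-0.0, 0.092, 0.996, -0.0]
contact_force: [-3.7, 0.7, 1.9]
gripper_width: 0.499
grasp_force: 1.8
```

```bash
python3 - <<'E'
from h import *
T=toolT(); print(T[:3,3])
for c in("scene","side"):
    i,d=eyes.grab_frame(c); cv2.imwrite(f"pics/{c}1.png",i[...,::-1]); W=cloud(c,d)
    for r in models.regions_of(c,"carrier")[:1]:
        w=W[r["mask"]]; w=w[(w[:,2]>.014)&(w[:,2]<.034)]; print(c,r["p"],cv2.minAreaRect((w[:,:2]*1000).astype('f')))
E
```

```text
[ 0.50027593 -0.01730968  0.00438518]
scene 0.83 ((555.6461791992188, -35.38304901123047), (110.93312072753906, 92.48394775390625), 79.7538833618164)
side 0.97 ((554.36328125, -33.658653259277344), (114.20494079589844, 90.77159881591797), 79.74871826171875)
```

View pics/side1.png

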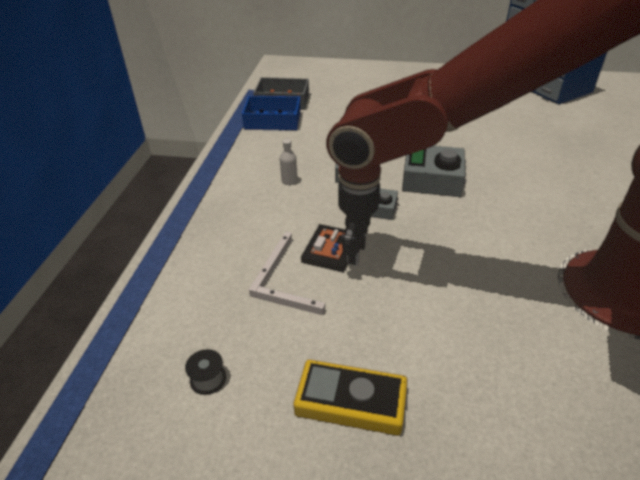

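The side view shows the carrier at (327,247), squared to the stop and in contact with both fingertips. I'll push on to about 7 mm short of the far fence, then back off and move round to its -y side.

>>> servo_tool --motion '[0, -0.06, 0, 0, 0, 0, -0.12, 0, 0, 0, 0, -0.18, 0, 0, 0, 0, -0.24, 0, 0, 0, 0, -0.3, 0, 0, 0]'

```text
time: 6.12
tool_pos: [0.5358, -0.0237, 0.0044]
tool_rot: [0.0, 0.092, 0.996, -0.0]
contact_force: [-3.1, 0.7, 1.0]
gripper_width: 0.5
grasp_force: 1.4
```

>>> servo_tool --motion '[0, 0.1, 0, 0, 0, 0, 0.2, 0, 0, 0, 0, 0.2, 0, -0.7, 0, 0, 0.2, 0, -0.7, 0]'

```text
time: 6.62
tool_pos: [0.513, -0.0194, 0.0921]
tool_rot: [0.003, 0.091, 0.996, -0.0]
contact_force: [1.9, 0.3, 0.5]
gripper_width: 0.502
grasp_force: 0.0
```

>>> servo_tool --motion '[0, 0, -0.75, 0, 0.2, 0, 0, -0.75, 0, 0.4, 0, 0, -0.75, 0, 0.6, 0, 0, -0.75, 0, 0.8, 0, 0, -0.75, 0, 1]'

```text
time: 7.25
tool_pos: [0.4945, -0.1076, 0.0883]
tool_rot: [0.0, 0.468, 0.884, 0.0]
contact_force: [0.7, 0.0, -0.4]
gripper_width: 0.497
grasp_force: 0.0
```

>>> servo_tool --motion '[0, 0, 0, 0, 0.25, 0, 0, 0, 0, 0.5, 0, 0, 0, 0, 0.75, 0, 0, 0, 0, 1, 0, 0, 0, 0, 1]'

```text
time: 7.88
tool_pos: [0.4946, -0.1074, 0.0884]
tool_rot: [0.0, 0.769, 0.64, 0.0]
contact_force: [0.2, 0.4, 0.7]
gripper_width: 0.501
grasp_force: 0.0
```

```bash
cat >> h.py <<'E'
O=np.array([.6697,.1031]); A=np.radians(-10.5); RS=np.array([[np.cos(A),-np.sin(A)],[np.sin(A),np.cos(A)]])
def S2W(x,y): return O+RS@np.array([x,y])/1000
def W2S(p): return (np.asarray(p)[...,:2]-O)@RS*1000
def fixed():
    for c in("scene","side"):
        i,d=eyes.grab_frame(c); cv2.imwrite(f"pics/{c}_{manip.state()['time']:.2f}.png",i[...,::-1]); W=cloud(c,d)
        for l in("carrier","stop"):
          for r in models.regions_of(c,l)[:1]:
            w=W[r["mask"]]; w=w[(w[:,2]>.014)&(w[:,2]<.034)]
            if len(w)<30: continue
            rc=cv2.minAreaRect((w[:,:2]*1000).astype('f')); print(c,l,round(r["p"],2),"stopframe",W2S(np.array(rc[0])/1000).round(1),np.round(rc[1],1),round(rc[2],2))
E
python3 - <<'E'
from h import *
s=manip.state(); print(s["time"],s["joint_pos"].round(2)); print("tcp stop",W2S(s["tool_pos"]))
fixed()
plan((*S2W(-55,-238),.0044),-10.5)
E
```

```text
7.875 [-0.36 -0.1   2.01  0.    1.23 -0.18]
tcp stop [-133.78146966 -238.91169413]
scene carrier 0.68 stopframe [ -47.7 -157. ] [109.8  96.4] 79.41
scene stop 0.56 stopframe [-55.1 -74.9] [174.7 142.9] 79.98
side carrier 0.74 stopframe [ -53.2 -154.7] [113.4  90.8] 79.29
side stop 0.65 stopframe [-59.6 -70.8] [172.6 144. ] 79.5
shift [0.008 0.651 0.701] turn 0.001 heading -10.44 tcp [ 0.4952 -0.1077  0.0885]
```

>>> servo_tool --motion '[0, 0, 0.33, 0, 0, 0, 0, 0.65, 0, 0, 0, 0, 0.65, 0.3, 0, 0, 0, 0.65, 0.7, 0, 0, 0, 0.65, 0.7, 0]'

```text
time: 8.8
tool_pos: [0.57, -0.1213, 0.0016]
tool_rot: [-0.002, 0.769, 0.64, -0.001]
contact_force: [0.4, 0.1, 0.5]
gripper_width: 0.5
grasp_force: 0.0
```

>>> servo_tool --motion '[0, 0.05, 0, 0, 0, 0, 0.1, 0, 0, 0, 0, 0.15, 0, 0, 0, 0, 0.2, 0, 0, 0, 0, 0.25, 0, 0, 0]'

```text
time: 9.43
tool_pos: [0.5785, -0.0932, 0.0059]
tool_rot: [0.002, 0.769, 0.64, 0.0]
contact_force: [-1.1, -4.6, 4.4]
gripper_width: 0.498
grasp_force: 2.7
```

>>> servo_tool --motion '[0, 0.06, 0, 0, 0, 0, 0.12, 0, 0, 0, 0, 0.18, 0, 0, 0, 0, 0.24, 0, 0, 0, 0, 0.3, 0, 0, 0]'

```text
time: 10.05
tool_pos: [0.5851, -0.0579, 0.0059]
tool_rot: [0.002, 0.769, 0.639, 0.0]
contact_force: [-0.5, -5.4, 4.5]
gripper_width: 0.499
grasp_force: 2.8
```

>>> servo_tool --motion '[0, 0.06, 0, 0, 0, 0, 0.12, 0, 0, 0, 0, 0.18, 0, 0, 0, 0, 0.24, 0, 0, 0, 0, 0.3, 0, 0, 0]'

```text
time: 10.68
tool_pos: [0.5916, -0.0225, 0.0058]
tool_rot: [0.001, 0.769, 0.639, -0.0]
contact_force: [-0.5, -5.7, 4.9]
gripper_width: 0.498
grasp_force: 2.9
```

```bash
python3 - <<'E'
from h import *
s=manip.state(); print(s["time"]); print("tcp stop",W2S(s["tool_pos"]),s["tool_pos"]); fixed()
import shutil,glob; shutil.copy(sorted(glob.glob("pics/side_*"),key=lambda f:float(f[10:-4]))[-1],"pics/v.png")
E
```

```text
10.675
tcp stop [ -53.8862138  -137.69515359] [ 0.59162317 -0.02246945  0.00584633]
scene carrier 0.9 stopframe [-49.4 -72.6] [110.5  91.5] 79.61
scene stop 0.67 stopframe [-56.8 -73.8] [173.6 145.9] 79.22
side carrier 0.63 stopframe [-52.6 -70.9] [114.9  90.3] 79.27
side stop 0.87 stopframe [-59.6 -71.1] [174.2 144.9] 79.07
```

View pics/v.png

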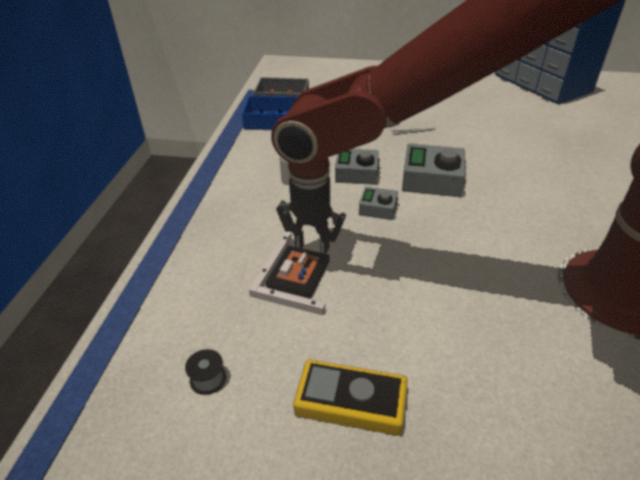

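The side view shows the carrier at (297,268), square, with about 17 mm left in y and 6 mm in x. I'll close y gently.

>>> servo_tool --motion '[0, 0.04, 0, -0.01, 0, 0, 0.08, 0, -0.01, 0, 0, 0.12, 0, -0.01, 0, 0, 0.13, 0, -0.01, 0]'

```text
time: 11.48
tool_pos: [0.5929, -0.0064, 0.0053]
tool_rot: [-0.0, 0.769, 0.64, -0.001]
contact_force: [-1.7, -5.2, -0.8]
gripper_width: 0.498
grasp_force: 2.6
```

>>> servo_tool --motion '[0, 0.01, 0, 0, 0, 0, 0.02, 0, 0, 0, 0, 0.03, 0, 0, 0]'

```text
time: 11.85
tool_pos: [0.5928, -0.0062, 0.0054]
tool_rot: [0.002, 0.769, 0.64, -0.004]
contact_force: [-5.3, -15.9, 0.8]
gripper_width: 0.5
grasp_force: 8.4
```

>>> servo_tool --motion '[0, -0.15, 0, 0, 0, 0, -0.2, 0, 0, 0, 0, -0.2, 0, -0.75, 0, 0, -0.2, 0, -0.75, 0]'

```text
time: 12.35
tool_pos: [0.5918, -0.0265, 0.0996]
tool_rot: [0.002, 0.769, 0.639, 0.002]
contact_force: [0.5, -0.3, -0.0]
gripper_width: 0.502
grasp_force: 0.0
```

>>> servo_tool --motion '[0, 0, -0.59, 0, -0.2, 0, 0.2, -0.59, 0, -0.4, 0, 0.5, -0.59, 0, -0.6, 0, 0.7, -0.59, 0, -0.8, 0, 0.7, -0.59, 0, -1]'

```text
time: 12.98
tool_pos: [0.5358, 0.071, 0.0962]
tool_rot: [0.0, 0.462, 0.887, 0.001]
contact_force: [-0.2, 0.2, 0.4]
gripper_width: 0.505
grasp_force: 0.0
```

>>> servo_tool --motion '[0, 0, 0, 0, -0.25, 0, 0, 0, 0, -0.5, 0, 0, 0, 0, -0.75, 0, 0, 0, 0, -1, 0, 0, 0, 0, -1]'

```text
time: 13.6
tool_pos: [0.5356, 0.0694, 0.096]
tool_rot: [0.0, 0.092, 0.996, 0.0]
contact_force: [-0.1, 0.3, -0.7]
gripper_width: 0.502
grasp_force: 0.0
```

```bash
python3 - <<'E'
from h import *
s=manip.state(); print(s["time"]); print("tcp stop",W2S(s["tool_pos"])); fixed()
plan((*S2W(-124,-58),.006),79.5)
E
```

```text
13.6
tcp stop [-125.68738814  -57.55729581]
scene carrier 0.56 stopframe [-48.1 -57.7] [111.1  98. ] 77.37
scene stop 0.62 stopframe [-57.8 -74. ] [177.  146.5] 79.19
side carrier 0.89 stopframe [-52.4 -55.8] [112.1  90.8] 79.37
side stop 0.61 stopframe [-59.6 -70.8] [172.9 145.7] 78.95
shift [-0.015 -0.002  0.748] turn -0.002 heading 79.43 tcp [0.5355 0.0692 0.0957]
```

>>> servo_tool --motion '[0, 0, 0, 0.4, 0, 0, 0, 0, 0.75, 0, 0, 0, 0, 0.75, 0, 0, 0, 0, 0.75, 0]'

```text
time: 14.4
tool_pos: [0.5366, 0.0691, 0.0072]
tool_rot: [0.001, 0.092, 0.996, 0.0]
contact_force: [0.1, 0.1, -0.4]
gripper_width: 0.5
grasp_force: 0.0
```

>>> servo_tool --motion '[0, -0.05, 0, 0, 0, 0, -0.1, 0, 0, 0, 0, -0.14, 0, 0, 0, 0, -0.16, 0, 0, 0, 0, -0.18, 0, 0, 0]'

```text
time: 15.02
tool_pos: [0.555, 0.0654, 0.0054]
tool_rot: [-0.003, 0.092, 0.996, -0.0]
contact_force: [-5.5, 0.2, 5.0]
gripper_width: 0.497
grasp_force: 3.3
```

>>> servo_tool --motion '[0, -0.01, 0, 0, 0, 0, -0.02, 0, 0, 0, 0, -0.03, 0, 0, 0]'

```text
time: 15.4
tool_pos: [0.5584, 0.0647, 0.0054]
tool_rot: [-0.003, 0.091, 0.996, -0.0]
contact_force: [-6.6, 0.7, 6.0]
gripper_width: 0.498
grasp_force: 3.4
```

>>> servo_tool --motion '[0, -0.01, 0, -0.005, 0, 0, -0.02, 0, -0.005, 0, 0, -0.03, 0, -0.005, 0]'

```text
time: 15.78
tool_pos: [0.5593, 0.0647, 0.0054]
tool_rot: [-0.006, 0.092, 0.996, 0.0]
contact_force: [-17.6, 2.9, 12.2]
gripper_width: 0.503
grasp_force: 8.6
```

>>> servo_tool --motion '[0, 0.1, 0, 0, 0, 0, 0.2, 0, 0, 0, 0, 0.2, 0, -0.75, 0, 0, 0.2, 0, -0.75, 0]'

```text
time: 16.27
tool_pos: [0.5415, 0.0683, 0.0997]
tool_rot: [0.003, 0.091, 0.996, 0.0]
contact_force: [0.4, -0.5, 0.2]
gripper_width: 0.501
grasp_force: 0.0
```

```bash
python3 - <<'E'
from h import *
print(W2S(manip.state()["tool_pos"]));look("w2.png"); fixed(); plan((*S2W(-55,-141),.006),-10.5)
E
```

```text
[-119.67527726  -57.55949203]
stop 0.76 [625.7  88.3] [ 81.  184.3] 40.19 3657 z 0.0195
carrier 0.9 [613.4  56.4] [109.3  91.3] 79.41 8857 z 0.0188
scene carrier 0.92 stopframe [-43.8 -57.1] [110.4  87.3] 79.66
scene stop 0.77 stopframe [-56.2 -74.2] [174.2 144.5] 78.95
side carrier 0.64 stopframe [-46.1 -55.5] [111.8  91.9] 79.66
side stop 0.75 stopframe [-58.7 -72.5] [176.9 144.2] 79.82
shift [-0.563 -0.69   0.735] turn 2.0 heading 79.49 tcp [0.5389 0.0682 0.0944]
```

View pics/w2.png

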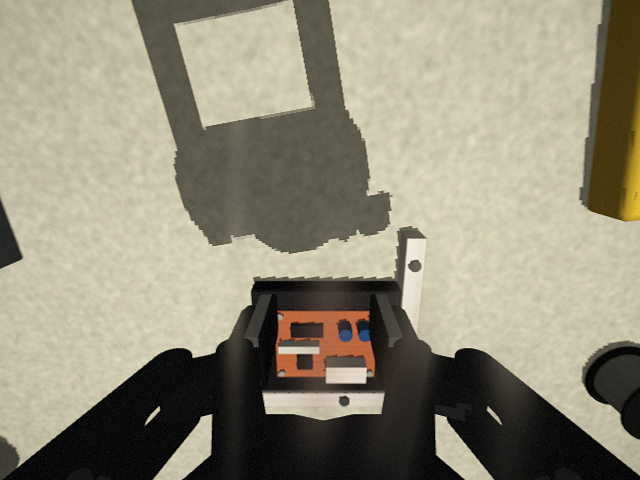

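The wrist view shows the carrier against the far fence at (325,392) and beside the side fence at (405,290). I'll press once more on the y side to make sure.

>>> servo_tool --motion '[0, -0.2, -0.69, 0, 0.2, 0, -0.56, -0.69, 0, 0.4, 0, -0.56, -0.69, 0, 0.6, 0, -0.56, -0.69, 0, 0.8, 0, -0.56, -0.69, 0, 1]'

```text
time: 17.35
tool_pos: [0.5906, -0.0255, 0.0948]
tool_rot: [-0.001, 0.468, 0.884, -0.0]
contact_force: [-0.4, 0.5, -0.4]
gripper_width: 0.504
grasp_force: 0.0
```

>>> servo_tool --motion '[0, 0, 0, 0, 0.25, 0, 0, 0, 0, 0.5, 0, 0, 0, 0, 0.75, 0, 0, 0, 0, 1, 0, 0, 0, 0, 1]'

```text
time: 17.98
tool_pos: [0.5906, -0.0254, 0.0952]
tool_rot: [-0.001, 0.769, 0.639, -0.001]
contact_force: [0.4, 0.2, 0.9]
gripper_width: 0.5
grasp_force: 0.0
```

>>> servo_tool --motion '[0, 0, 0, 0.4, 0, 0, 0, 0, 0.73, 0, 0, 0, 0, 0.73, 0, 0, 0, 0, 0.73, 0]'

```text
time: 18.48
tool_pos: [0.592, -0.0256, 0.0099]
tool_rot: [0.001, 0.769, 0.64, 0.001]
contact_force: [0.8, -0.5, 0.1]
gripper_width: 0.5
grasp_force: 0.0
```

>>> servo_tool --motion '[0, 0.05, 0, 0, 0, 0, 0.1, 0, 0, 0, 0, 0.13, 0, 0, 0, 0, 0.15, 0, 0, 0]'

```text
time: 18.98
tool_pos: [0.5946, -0.0073, 0.009]
tool_rot: [0.0, 0.769, 0.64, 0.0]
contact_force: [-0.1, -0.0, -0.5]
gripper_width: 0.497
grasp_force: 0.0
```

>>> servo_tool --motion '[0, 0.01, 0, 0, 0, 0, 0.02, 0, 0, 0, 0, 0.025, 0, 0, 0]'

```text
time: 19.35
tool_pos: [0.5947, -0.0066, 0.0088]
tool_rot: [0.001, 0.769, 0.64, -0.002]
contact_force: [-2.3, -7.7, 2.0]
gripper_width: 0.496
grasp_force: 4.1
```

>>> servo_tool --motion '[0, -0.15, 0, 0, 0, 0, -0.25, 0, 0, 0, 0, -0.25, 0, -0.5, 0, 0, -0.25, 0, -1, 0, 0, -0.25, 0, -1, 0]'

```text
time: 19.98
tool_pos: [0.5937, -0.0357, 0.136]
tool_rot: [0.005, 0.769, 0.639, 0.004]
contact_force: [-0.6, -0.8, -0.1]
gripper_width: 0.499
grasp_force: 0.0
```

>>> servo_tool --motion '[-1, -0.5, -0.12, 0, 0, -1, -1, -0.25, 0, 0, -1, -1, -0.25, 0, 0, -1, -1, -0.25, 0, 0]'

```text
time: 20.48
tool_pos: [0.5375, -0.1469, 0.1278]
tool_rot: [-0.001, 0.769, 0.639, 0.0]
contact_force: [1.1, 0.3, -0.2]
gripper_width: -0.0
grasp_force: 0.0
```

>>> servo_tool --motion '[-1, -0.5, 0, 0, 0, -1, -1, 0, 0, 0, -1, -1, 0, 0, 0, -1, -1, 0, 0, 0]'

```text
time: 20.98
tool_pos: [0.5166, -0.2636, 0.1281]
tool_rot: [-0.001, 0.769, 0.64, 0.0]
contact_force: [-0.0, -0.2, -0.1]
gripper_width: 0.001
grasp_force: 0.0
```

```bash
python3 - <<'E'
from h import *
print(manip.state()["time"],manip.state()["gripper_width"])
W,i=look("w3.png"); fixed()
for r in models.regions_of("wrist","start_top")[:3]:
    print(r["p"],r["pixel"],np.nanmedian(W[r["mask"]],axis=0).round(4))
w=W[(np.hypot(W[...,0]-.513,W[...,1]+.305)<.03)&(W[...,2]>.058)]
if len(w): z=np.percentile(w[:,2],90); t=w[w[:,2]>z-.003]; print("button",len(t),t.mean(0),cv2.minAreaRect((t[:,:2]*1000).astype('f')))
plan((.513,-.305,.08),-10.5)
E
```

```text
20.975 0.0014341793548999463
scene carrier 0.83 stopframe [-44.2 -56.7] [110.4  88.9] 78.72
scene stop 0.95 stopframe [-55.4 -74.6] [176. 143.] 80.04
side carrier 0.76 stopframe [-46.9 -55.8] [111.6  91.6] 78.8
side stop 0.64 stopframe [-58.9 -70.9] [174.7 144.6] 79.56
0.75 [202.6, 136.2] [ 0.4574 -0.1738  0.0503]
0.74 [46.5, 364.9] [ 0.3298 -0.2926  0.0907]
button 7 [ 0.51533155 -0.27577346  0.17852142] ((513.6865234375, -276.2302551269531), (5.592385292053223, 1.0719465017318726), 7.188973426818848)
shift [-0.337  0.034  0.406] turn 0.0 heading -10.48 tcp [ 0.5164 -0.2645  0.1288]
```

View pics/w3.png

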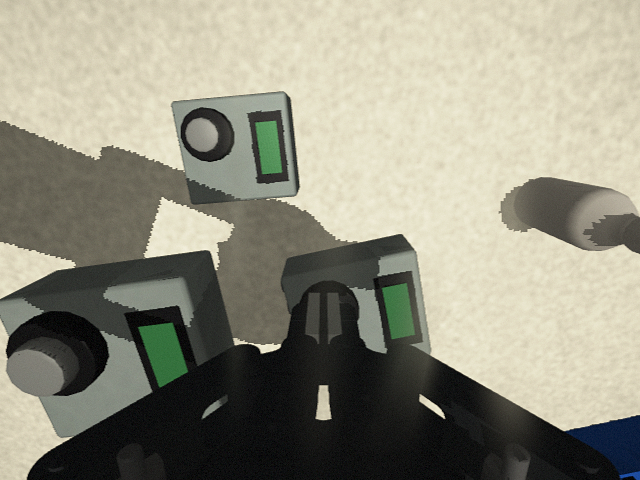

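The wrist view shows the small and large buttons at (205,134) and (40,365), matching my estimates. The middle tester is under the gripper at (350,290). Before pressing, I'll check the seating up close.

```bash
python3 - <<'E'
from h import *
ims=[]
for c,(x,y) in (("scene",(340,220)),("side",(235,225))):
    i,d=eyes.grab_frame(c); W=cloud(c,d); ims.append(cv2.resize(i[y:y+90,x-20:x+100,::-1],None,fx=3.3,fy=5,interpolation=cv2.INTER_CUBIC))
    s=np.full(W.shape[:2]+(2,),np.nan); s=W2S(W); 
    # -x edge of the carrier top, -y edge: per strip extreme
    z=W[...,2]; k=(z>.013)&(z<.024)
    def edge(ax,lo,hi,sg):
        o=1-ax; pts=[]
        for a in np.arange(lo,hi,6):
            q=s[k&(s[...,o]>a)&(s[...,o]<a+6)&(s[...,ax]>-130)&(s[...,ax]<-60)]
            if len(q)>4: pts.append((a+3,np.sort(q[:,ax])[:3].mean()))
        p=np.array(pts); f=np.polyfit(p[:,0],p[:,1],1); return np.degrees(f[0]).round(2),np.polyval(f,-50).round(1),np.std(p[:,1]-np.polyval(f,p[:,0])).round(2)
    print(c,"-x edge slope",edge(0,-98,-8,-1),"-y edge",edge(1,-82,-20,-1))
cv2.imwrite("pics/c.png",np.clip(np.hstack(ims).astype(float)*1.6,0,255).astype('u1'))
E
```

```text
scene -x edge slope (np.float64(0.16), np.float64(-87.0), np.float64(0.67)) -y edge (np.float64(-0.68), np.float64(-110.4), np.float64(0.56))
side -x edge slope (np.float64(-0.28), np.float64(-91.1), np.float64(0.5)) -y edge (np.float64(0.99), np.float64(-108.9), np.float64(0.76))
```

View pics/c.png

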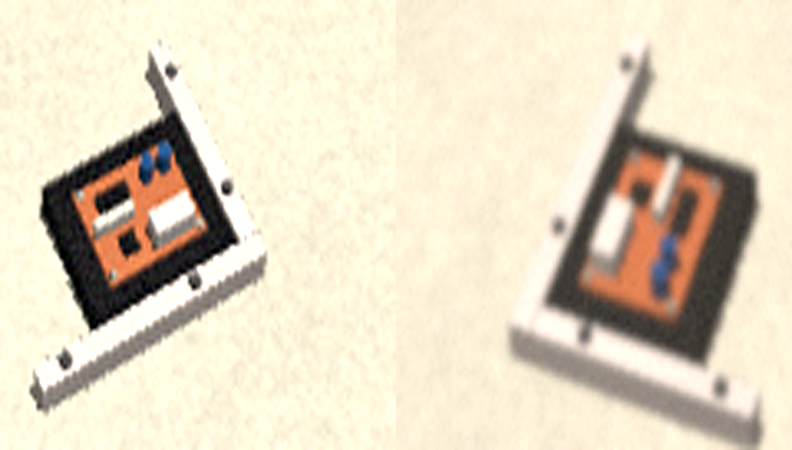

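The crops show the carrier flush in the corner against both fences in both views, with its -x edge parallel to the fence (mean slope about 0°). Now I'll press the button.

>>> servo_tool --motion '[-1, -0.34, 0.03, 0, 0, -1, -0.34, 0.03, 0.2, 0, -1, -0.34, 0.03, 0.42, 0, -1, -0.34, 0.03, 0.46, 0, -1, -0.34, 0.03, 0.46, 0]'

```text
time: 22.2
tool_pos: [0.5124, -0.3056, 0.0737]
tool_rot: [-0.0, 0.769, 0.639, 0.0]
contact_force: [0.1, 0.4, 0.6]
gripper_width: -0.002
grasp_force: 0.0
```

>>> servo_tool --motion '[-1, 0, 0, 0.02, 0, -1, 0, 0, 0.04, 0, -1, 0, 0, 0.06, 0, -1, 0, 0, 0.06, 0]'

```text
time: 22.7
tool_pos: [0.5126, -0.3057, 0.0666]
tool_rot: [0.0, 0.769, 0.639, 0.0]
contact_force: [-0.1, 0.3, 1.6]
gripper_width: -0.001
grasp_force: 0.7
```

Contact has begun at about 67 mm. I'll press another 7 mm or so until it bottoms.

>>> servo_tool --motion '[-1, 0, 0, 0.02, 0, -1, 0, 0, 0.035, 0, -1, 0, 0, 0.05, 0, -1, 0, 0, 0.05, 0]'

```text
time: 23.2
tool_pos: [0.5127, -0.3058, 0.0611]
tool_rot: [0.0, 0.769, 0.639, 0.0]
contact_force: [0.2, 0.3, 5.3]
gripper_width: -0.005
grasp_force: 2.8
```

>>> servo_tool --motion '[-1, 0, 0, 0.01, 0, -1, 0, 0, 0.02, 0, -1, 0, 0, 0.02, 0]'

```text
time: 23.58
tool_pos: [0.5128, -0.3058, 0.0608]
tool_rot: [-0.0, 0.769, 0.639, -0.0]
contact_force: [-5.7, 4.7, 16.7]
gripper_width: -0.0
grasp_force: 8.3
```

It bottomed out: the travel stopped at 16.7 N. I'll release it.

>>> servo_tool --motion '[-1, 0, 0, -0.1, 0, -1, 0, 0, -0.3, 0, -1, 0, 0, -0.7, 0, -1, 0, 0, -0.7, 0, -1, 0, 0, -0.7, 0]'

```text
time: 24.2
tool_pos: [0.5119, -0.3053, 0.1411]
tool_rot: [-0.001, 0.769, 0.639, -0.0]
contact_force: [0.7, -0.3, 0.3]
gripper_width: 0.002
grasp_force: 0.0
```

```bash
python3 - <<'E'
from h import *
fixed(); print(manip.state()["contact_force"].round(1))
for l in("meter","flux","spool","start_top"):
    print(l,[(round(r["p"],2),np.round(r["pixel"])) for r in models.regions_of("side",l)[:3]])
job_done(); print(manip.state()["time"])
E
```

```text
scene carrier 0.68 stopframe [-43.5 -57. ] [110.5  92.3] 79.19
scene stop 0.76 stopframe [-55.9 -74.5] [175.4 144.5] 79.77
side carrier 0.8 stopframe [-46.6 -57.2] [112.1  90.7] 79.34
side stop 0.71 stopframe [-59.4 -72.3] [177.1 145.3] 79.39
[-0.3 -0.7  0.2]
meter [(0.63, array([352., 396.]))]
flux [(0.8, array([287., 165.]))]
spool [(0.88, array([207., 372.]))]
start_top [(0.57, array([449., 154.])), (0.39, array([365., 150.]))]
the job is handed in; nothing more can be done
the job is handed in; nothing more can be done
```

The carrier sits flush against both fences in the corner of the stop; after that I pressed the middle-sized tester's button fully down and released it, the meter, bottle and spool did not move, and I handed the job in at about 24 s.

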